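# Load the dish shaker and press its keyed hold-down home

## Task

Set the two loose culture dishes flat into the two empty nests of the shaker deck, so that all four nests are filled in a neat grid, and let go of them. Then take the blue hold-down bar by its black knob out of its parking stand, put its spindle into the shaker's hub and turn it until the key slips into the slot (red end of the bar over the red mark on the deck), and keep pushing down against the spring until its flange sits fully home on the hub. The program finishes while still gripping the knob and holding the bar down there, because the spring would lift it again; leave the timer, the sample pot and the pen alone.

Things in the scene. Friction and masses are not known exactly. Their poses are not given: they have to be found in the camera images.
- shaker: fixed dish shaker: white housing, aluminium deck 150 (x) x 240 (y) mm, 45 mm above the bench. Origin on the bench under its centre, z up. Dark steel hub in the middle; four dish nests (dark discs) in a 2 x 2 grid, those at (-x,+y) and (+x,-y) already filled. Only 14 mm lie between dishes neighbouring in x, so hold dishes along the shaker's y.
- nest_a (a point): centre of the empty nest at (+36, +80) mm from the shaker's centre, on the deck surface, axes as the shaker. Each nest is bounded by four steel pins, 6 mm diameter and 6 mm high, at +-24.4 mm in x and y from the nest centre: a dish has 2.5 mm of play, fingers pass between the pins along x or y.
- nest_b (a point): centre of the empty nest at (-36, -80) mm from the shaker's centre, on the deck surface, axes as the shaker
- nest_c (a point): centre of the filled nest at (+36, -80) mm, on the deck surface
- nest_d (a point): centre of the filled nest at (-36, +80) mm, on the deck surface
- hub (a point): centre of the hub's top rim, 65 mm above the bench (20 mm above the deck), axes as the shaker, z up. Hub outside diameter 55 mm; vertical bore 19.6 mm diameter; keyway 8 mm wide reaching 21.5 mm from the axis towards +y, where a red mark lies on the deck. The hub does not turn.
- plunger (a joint): spring plunger in the bore: 0 = up, its top 20 mm below the rim; grows as it is pressed down, in m; 0.010 when the bar is fully home. Spring force 4 N at first, 9 N at 10 mm: it lifts the released bar again.
- holddown: blue hold-down bar, 130 to 210 g, 44 (x) x 170 (y) mm, red at its +y end. Origin: centre of its flange's underside (seat face; flange 52 mm diameter), z up. Bar top 12 mm above the origin; four rubber pads reach 3 mm below it. Home: origin at point hub, y axes alike, flange on the hub's rim.
- knob (a point): middle of the bar's square black knob, 28 x 28 mm (faces along the bar's x and y), 33 mm above the bar's origin; the knob reaches from 12 to 54 mm above the origin: grip it here
- key (a point): lower end of the key: on the spindle axis 20 mm below the bar's origin. The steel spindle reaches 30 mm below the origin, 18 mm diameter; its lowest 10 mm are a plain tapered pilot; from this point upward a brass key 6 mm wide stands out to 20 mm from the axis towards +y (the red end)
- stand: fixed grey parking stand: socket 62 mm diameter, 40 mm high on a plate 90 x 90 mm. Origin on the bench at its centre. The bar's flange rests on its top and the spindle hangs loosely in its 45 mm hole: lift the bar more than 30 mm straight up.
- dish_1: loose clear culture dish with lid, 58 mm diameter, 14 mm high, 20 g, lying on the bench; origin at the centre of its underside. The two loose dishes are alike; either may go to either empty nest.
- dish_2: second loose dish, same as dish_1
- dish_3: dish already in nest_c (same size); stays there
- dish_4: dish already in nest_d (same size); stays there
- timer: white bench timer, 60 x 64 x 18 mm, bystander; origin centre of underside
- pot: clear sample pot with lid, 67 mm diameter, 68 mm high, bystander; origin centre of underside
- pen: black pen, 12 x 145 x 9 mm lying along its y, bystander; origin centre of underside
Things that resemble listed ones, but are neither listed nor needed, are in the scene too. Leave any brown or turquoise look-alike of the dish_2 alone.

How it is judged:
On the way, in this order (a step that is already met when the one before it is completed fails the run):
1. both loose dishes lie flat in the empty nests, released ((((horizontal distance between dish_1 and nest_a below 0.006 m and z of dish_1 in the frame of nest_a below 0.003 m and angle between dish_1's own z axis and vertical below 0.1 rad) and (horizontal distance between dish_2 and nest_b below 0.006 m and z of dish_2 in the frame of nest_b below 0.003 m and angle between dish_2's own z axis and vertical below 0.1 rad)) or ((horizontal distance between dish_1 and nest_b below 0.006 m and z of dish_1 in the frame of nest_b below 0.003 m and angle between dish_1's own z axis and vertical below 0.1 rad) and (horizontal distance between dish_2 and nest_a below 0.006 m and z of dish_2 in the frame of nest_a below 0.003 m and angle between dish_2's own z axis and vertical below 0.1 rad))) and horizontal distance between dish_3 and nest_c below 0.006 m and z of dish_3 in the frame of nest_c below 0.003 m and angle between each of dish_3, dish_4's own z axis and vertical below 0.1 rad and horizontal distance between dish_4 and nest_d below 0.006 m and z of dish_4 in the frame of nest_d below 0.003 m and contact force between the fingers and dish_1 below 0.1 N and contact force between the fingers and dish_2 below 0.1 N), for 0.2 s.
2. the spindle is in the hub with its key in the slot (horizontal distance between holddown and hub below 0.003 m and angle between the y axis of holddown and the y axis of hub, either way round below 0.15 rad and angle between holddown's own z axis and vertical below 0.08 rad and z of holddown in the frame of hub below 0.015 m), for 0.1 s.
At the end, for the whole second after the job is handed in: All four dishes flat in the nests (within 6 mm); hold-down flange within 2 mm of the hub rim and 3 mm of its axis, upright, key in the slot, plunger pressed at least 8 mm; the fingers still grip the bar and hold it still against the spring ((((horizontal distance between dish_1 and nest_a below 0.006 m and z of dish_1 in the frame of nest_a below 0.003 m and angle between dish_1's own z axis and vertical below 0.1 rad) and (horizontal distance between dish_2 and nest_b below 0.006 m and z of dish_2 in the frame of nest_b below 0.003 m and angle between dish_2's own z axis and vertical below 0.1 rad)) or ((horizontal distance between dish_1 and nest_b below 0.006 m and z of dish_1 in the frame of nest_b below 0.003 m and angle between dish_1's own z axis and vertical below 0.1 rad) and (horizontal distance between dish_2 and nest_a below 0.006 m and z of dish_2 in the frame of nest_a below 0.003 m and angle between dish_2's own z axis and vertical below 0.1 rad))) and horizontal distance between dish_3 and nest_c below 0.006 m and z of dish_3 in the frame of nest_c below 0.003 m and angle between each of dish_3, dish_4's own z axis and vertical below 0.1 rad and horizontal distance between dish_4 and nest_d below 0.006 m and z of dish_4 in the frame of nest_d below 0.003 m and horizontal distance between holddown and hub below 0.003 m and angle between the y axis of holddown and the y axis of hub, either way round below 0.15 rad and angle between holddown's own z axis and vertical below 0.08 rad and z of holddown in the frame of hub below 0.002 m and value of joint plunger above 0.008 m and contact force between the fingers and holddown above 2 N and contact force between holddown and plunger above 3 N and linear speed of holddown below 0.02 m/s); the arm keeps its last pose, push and grip.
It fails at once if the timer was moved more than 20 mm (distance of timer from where it was at the start of the episode above 0.02 m).
It fails at once if the pot was moved more than 20 mm (distance of pot from where it was at the start of the episode above 0.02 m).
It fails at once if the pen was moved more than 20 mm (distance of pen from where it was at the start of the episode above 0.02 m).
It fails at once if a dish already in its nest was knocked out (distance of any of dish_3, dish_4 from where it was at the start of the episode above 0.02 m).
It also fails if it takes over 58 s, if anything falls off the work surface, if the arm or the gripper's body presses on something with over 40 N, if the wrist force passes 120 N, or if a joint passes its speed limit or range.

## Robot

A 6-joint arm with a two-finger parallel gripper is mounted at the origin on a cart in front of the work surface, level with it; the furniture and walls round the work are solid. World frame = base frame: x ahead of the robot, y to its left, z up, the work surface at z = 0. Lengths are in m, angles in rad, forces in N, time in s.
With the tool pointing down it reaches from about 0.375 to 0.9 m from the base axis. Payload 3.1 kg.
Tool frame: the origin (TCP) lies at the very end of the fingers, on their centre line; the grasp point (between the pads) lies 19 mm behind it; z points along the fingers, y is the line along which they close (so a half turn about z gives the same grasp; the last joint's range is limited). The gripper opens to 85 mm and grips with 20 to 120 N. Pads are 22 mm wide; open, the fingers measure 114 mm over their backs; the gripper's body (76 mm by 85 mm) begins 54 mm behind the grasp point. The pads swing forward as they close: fully open they stand 13 mm farther back than shut.
Start: joints at [-1.526, 0.527, 1.433, -0, 1.181, -0.178], TCP at [0.139, -0.609, 0.231] pointing down, gripper open.
Joint ranges: [-3.08, 3.08], [-0.75, 2.2], [0.22, 2.44], [-1.43, 4.57], [0, 2.65], [-2.85, 2.85]. Speed limits (rad/s): [2.79, 2.79, 3.14, 3.14, 3.14, 3.14].

## Interface

Orientations are given as a unit quaternion [x, y, z, w].
In Python, from station import sense, snapshot, camera_params, sign_off gives the robot as it stands.
- The arm moves only by the shell command python3 -m handwheel 'ROWS' [OPENING] [FORCE]. ROWS is JSON, a list that holds one entry, the list of rows, each a list of 4 numbers: the shift along the tool's x, y, z in units of 25 mm (1.0 is 25 mm), then the turn about the tool's z in units of 6 degrees (1.0 is 6 degrees). A call has 1 to 20 rows; each row shifts and turns the commanded pose from where the row before left it, along the tool's axes as they then stand; what a row does not reach is not made up. A row lasts 1/8 s, in which the tool goes at most 62.5 mm and 10.7 degrees, less where a joint would pass 70% of its speed; a pose out of reach is approached as far as the arm can. A call is refused whole if a number of a shift passes 1 or a number of a turn 1, either way. A call with a gripper value outside its range is refused whole. OPENING is the finger opening in mm, from 0 to 85.4, set as the call begins (- or left out, the last holds). The fingers move at their own pace and stop on an object; FORCE is the grip in N (left out, the last holds). Time passes only in rows, so rows that do not move let the fingers close. It gives the time, the measured TCP pose, the force, the opening and the grip force at its end, in the units of the state.
- sense(): the state, without advancing time (a new reading comes with each control period).
- snapshot(name): name is "side" or "top"; returns (picture, depth): 384x512x3 uint8, red, green, blue; 384x512 float32, m along the optical axis (not along the pixel's ray), 0 where there is no reading.
- camera_params(name): a dict with "mtx" (3x3 intrinsics, pixels), "D" ([k1, k2, p1, p2, k3] as OpenCV has them; the pictures are not rectified), "extrinsics" (4x4, takes a point from camera to world coordinates). Camera axes: x right, y up, looking along -z (the intrinsics and any distortion apply to the point x, -y, -z); pixel columns grow to the right and rows downward; lengths in m; the calibration is good to about 2 mm. A picture is of the moment at which its call begins. camera_params takes no time and is no camera call.
- sign_off(): hands the job in; it is judged then, once.
The state is a dict: "t": time; "q": joint angles; "qd": joint speeds; "tau": joint torques, N m; "tcp_pos": TCP position; "tool_rot": TCP orientation; "force": force on the tool from outside, world axes, zero at the start; "ft_torque": the same for the moment, N m; "finger_gap": opening from 0.0 (shut) to 1.0 (fully open); "gripper_force": force on a finger pad.
Only numpy, scipy, OpenCV 4.12 (cv2) and the standard library are available. Lean on these libraries where they do the work, as an engineer would, in place of code of your own. Each camera call takes 0.05 s, during which the arm holds its last target. There are 200 camera calls.

## Working session

There is one attempt and no reset: what is moved stays moved. The work goes in short steps, Python scripts to look and compute and a shell command to move; the robot and the scene stay as the last step left them, time stands still between calls to the robot, and variables do not carry over. Pictures are saved under pics/ and viewed, at most 11 in all, crops included, and the job is handed in when it is done.

```bash
mkdir -p pics; ls; python3 - <<'E'
from station import *
import cv2,numpy as np
for n in("side","top"):
    im,d=snapshot(n);cv2.imwrite(f"pics/{n}0.png",im[:,:,::-1]);np.savez(f"{n}0.npz",im=im,d=d)
    print(camera_params(n), (d==0).mean(), d[d>0].min(), d.max())
s=sense();print({k:s[k] for k in("t","tcp_pos","tool_rot","finger_gap","force")})
E
```

```text
pics
{'mtx': array([[441.77684201,   0.        , 260.84402919],
       [  0.        , 441.77684201, 200.08948144],
       [  0.        ,   0.        ,   1.        ]]), 'D': array([-0.00840297,  0.        ,  0.        ,  0.        ,  0.        ]), 'extrinsics': array([[ 0.9993617 , -0.02969832,  0.01985434,  0.53046126],
       [ 0.03564713,  0.79264219, -0.6086441 , -0.50582535],
       [ 0.00233832,  0.60896335,  0.79319491,  0.80446566],
       [ 0.        ,  0.        ,  0.        ,  1.        ]])} 0.004048665364583333 0.4143836 2.5813498
{'mtx': array([[431.96295741,   0.        , 257.6241025 ],
       [  0.        , 431.96295741, 186.43327233],
       [  0.        ,   0.        ,   1.        ]]), 'D': array([0.04298211, 0.        , 0.        , 0.        , 0.        ]), 'extrinsics': array([[ 0.00517033,  0.98727132, -0.15896103,  0.35275674],
       [-0.99997944,  0.00450143, -0.00456769,  0.08286384],
       [-0.00379399,  0.15898137,  0.98727429,  1.09043214],
       [ 0.        ,  0.        ,  0.        ,  1.        ]])} 0.0040130615234375 0.40640455 1.9565413
{'t': 0.1, 'tcp_pos': array([ 0.1387136 , -0.60875067,  0.23042626]), 'tool_rot': array([ 9.93744878e-01,  1.11669794e-01,  5.99686671e-05, -9.85375170e-04]), 'finger_gap': 1.0012681204657479, 'force': array([ 0.81643445,  0.5422214 , -0.82033328])}
```

View pics/top0.png

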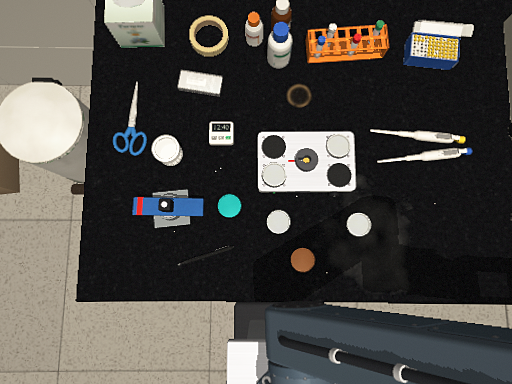

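View pics/side0.png

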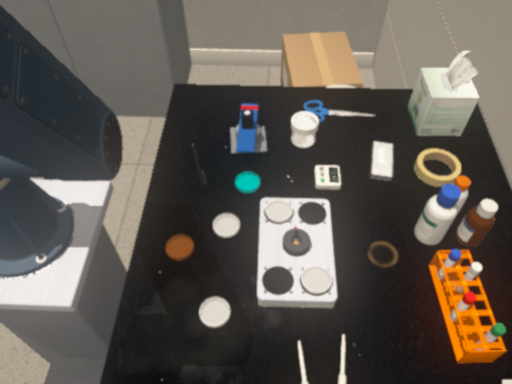

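The top view shows the shaker at (306,162), with its red mark at (291,161) pointing left (+y). The empty nests are at (274,147) and (339,174). The loose dishes are at (278,222) and (359,224), and the bar is in its stand at (168,206) with the red end left. The side view shows the same dishes at (226,225) and (214,312), the hub at (296,241) and the knob at (248,125).

```bash
cat >h.py <<'E'
import cv2,numpy as np
from station import *
P={n:camera_params(n) for n in("side","top")}
def ray(n,uv):
    p=P[n];u=cv2.undistortPoints(np.float64(uv).reshape(-1,1,2),p["mtx"],p["D"])[:,0]
    E=p["extrinsics"];d=np.c_[u[:,0],-u[:,1],-np.ones(len(u))]@E[:3,:3].T
    return E[:3,3],d
def plane(n,uv,z):
    o,d=ray(n,uv);return o+d*((z-o[2])/d[:,2])[:,None]
def tri(a,b):  # top px, side px
    o1,d1=ray("top",a);o2,d2=ray("side",b);d1,d2=d1[0]/np.linalg.norm(d1),d2[0]/np.linalg.norm(d2)
    s=np.linalg.lstsq(np.c_[d1,-d2],o2-o1,rcond=None)[0];x,y=o1+s[0]*d1,o2+s[1]*d2
    return (x+y)/2,np.linalg.norm(x-y)
def blob(mask,uv,amin=20):
    k,l,st,c=cv2.connectedComponentsWithStats(mask.astype(np.uint8))
    i=min((i for i in range(1,k) if st[i,4]>=amin),key=lambda i:np.hypot(*(c[i]-uv)))
    m=(l==i).astype(np.uint8);cn=max(cv2.findContours(m,0,1)[0],key=cv2.contourArea)
    return c[i],cn,st[i]
E
cat >m.py <<'E'
from h import *
I={n:np.load(f"{n}0.npz")["im"] for n in P}
H={n:cv2.cvtColor(I[n],cv2.COLOR_RGB2HSV) for n in P}
W={n:(H[n][...,1]<60)&(H[n][...,2]>120) for n in P}
for nm,a,b in(("A",(278,222),(226,225)),("B",(359,224),(214,312))):
    R={}
    for n,uv in(("top",a),("side",b)):
        c,cn,st=blob(W[n],uv);e=cv2.fitEllipse(cn);R[n]=e[0]
        w=plane(n,cn[:,0],.012);print(nm,n,st,np.round(plane(n,[e[0]],.012),4),"diam",np.ptp(w,0).round(4)[:2])
    print(" tri",tri(R["top"],R["side"]))
# shaker deck outline
for n,uv in(("top",(306,185)),("side",(297,270))):
    m=cv2.morphologyEx(W[n].astype(np.uint8),cv2.MORPH_OPEN,np.ones((2,2)))
    c,cn,st=blob(m,uv,200);r=plane(n,cn[:,0],.045)[:,:2]
    q=cv2.minAreaRect(np.float32(r*1000));print("shaker",n,st,q)
# red/blue/yellow bits
for n in P:
    h=H[n];red=((h[...,0]<8)|(h[...,0]>172))&(h[...,1]>130)&(h[...,2]>80)
    blue=(h[...,0]>100)&(h[...,0]<125)&(h[...,1]>110)&(h[...,2]>60)
    for nm,m,uv in(("barred",red,{"top":(139,206),"side":(249,106)}),("mark",red,{"top":(291,161),"side":(296,228)}),("blue",blue,{"top":(168,207),"side":(247,140)})):
        c,cn,st=blob(m,uv[n],3);print(nm,n,c,st)
    x=np.hstack([I[n][:, :]]);
def crop(n,u,v,w,h,k):return cv2.resize(I[n][v:v+h,u:u+w],None,fx=k,fy=k,interpolation=cv2.INTER_CUBIC)
a=crop("top",250,122,112,80,5)[:,:,::-1];cv2.imwrite("pics/c1.png",a)
a=np.hstack([crop("top",125,180,90,60,4),crop("side",218,95,60,60,4)])[:,:,::-1];cv2.imwrite("pics/c2.png",a)
E
python3 m.py
```

```text
A top [267 210  23  24 436] [[0.4382 0.0365 0.012 ]] diam [0.0574 0.055 ]
A side [213 213  27  25 547] [[0.4376 0.032  0.012 ]] diam [0.0579 0.0634]
 tri (array([0.43781491, 0.03599476, 0.00652206]), np.float64(0.0017733929863026612))
B top [347 213  24  23 450] [[ 0.433  -0.1632  0.012 ]] diam [0.0547 0.0573]
B side [199 296  32  32 786] [[ 0.432  -0.1671  0.012 ]] diam [0.0598 0.0623]
 tri (array([ 0.43237937, -0.16468899,  0.00697404]), np.float64(0.002069083705379068))
shaker top [ 259  132   98   61 4413] ((583.5638427734375, -34.66374206542969), (151.405517578125, 238.57562255859375), 0.2724645137786865)
shaker side [ 258  198   81  111 6623] ((586.9912109375, -41.05194854736328), (152.01219177246094, 252.3297576904297), 0.34855276346206665)
barred side [248.41666667 107.35      ] [240 106  19   4  60]
mark side [248.41666667 107.35      ] [240 106  19   4  60]
blue side [246.64612676 135.19190141] [237 111  21  42 568]
barred top [139.3655914  205.47311828] [136 197   8  18  93]
mark top [290.76923077 160.46153846] [288 160   7   2  13]
blue top [174.11764706 206.53607103] [142 197  62  19 901]
```

View pics/c1.png

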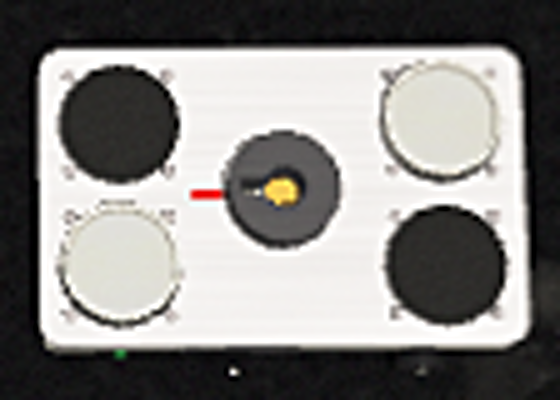

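View pics/c2.png

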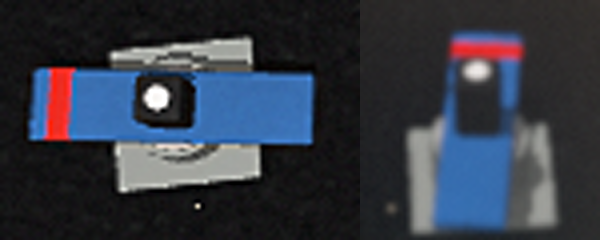

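The first crop shows the deck with four nest pins round each disc. The dark discs are at about (274,147) and (339,175), the hub at (306,160) and the red mark on its left. The second shows the bar turned about 1–2° with the black knob near (166,205) and a white dot on its top. Next I'll measure the nests, hub, bar yaw and knob.

```bash
cat >m2.py <<'E'
from h import *
I={n:np.load(f"{n}0.npz")["im"] for n in P}
H={n:cv2.cvtColor(I[n],cv2.COLOR_RGB2HSV) for n in P}
up=8
def fit(n,uv,r,test):  # subpixel ellipse in upscaled crop
    u,v=uv;c=cv2.resize(I[n][v-r:v+r,u-r:u+r],None,fx=up,fy=up,interpolation=cv2.INTER_CUBIC)
    m=test(cv2.cvtColor(c,cv2.COLOR_RGB2HSV).astype(int)).astype(np.uint8)
    m=cv2.morphologyEx(m,cv2.MORPH_OPEN,np.ones((25,25)))
    _,cn,st=blob(m,(r*up,r*up),100);f=lambda p:(np.float64(p)+.5)/up-.5+[u-r,v-r]
    return f(cv2.convexHull(cn)[:,0]),f(cv2.fitEllipse(cv2.convexHull(cn))[0])
dark=lambda h:h[...,2]<130
bright=lambda h:(h[...,2]>120)&(h[...,1]<60)
for nm,a,b,r,z,t in(("nest_a",(274,147),(278,279),(17,23),.045,dark),("nest_b",(339,175),(313,212),(17,20),.045,dark),
  ("hub",(306,160),(296,241),(14,18),.065,dark),("dishA",(278,222),(226,225),(17,20),.014,bright),("dishB",(359,224),(214,312),(17,22),.014,bright)):
    E={}
    for n,uv,rr in(("top",a,r[0]),("side",b,r[1])):
        cn,e=fit(n,uv,rr,t);E[n]=e;w=plane(n,cn,z)[:,:2]
        print(nm,n,e.round(2),"ell",plane(n,[e],z)[0,:2].round(4),"minmax",((w.max(0)+w.min(0))/2).round(4),"d",np.ptp(w,0).round(4))
    print("   tri",tri(E["top"],E["side"]))
# bar
for n,uv in(("top",(168,207)),("side",(247,140))):
    h=H[n].astype(int);blue=(h[...,0]>98)&(h[...,0]<128)&(h[...,1]>110)&(h[...,2]>60);red=((h[...,0]<8)|(h[...,0]>172))&(h[...,1]>130)&(h[...,2]>80)
    m=blue|red
    if n=="top": m[:,:125]=0;m[:,215:]=0
    m=cv2.morphologyEx(m.astype(np.uint8),cv2.MORPH_CLOSE,np.ones((3,3)))
    _,cn,_=blob(m,uv,100);print("bar",n,cv2.minAreaRect(np.float32(plane(n,cn[:,0],.052)[:,:2]*1000)))
    _,cr,_=blob(red,(139,206) if n=="top" else(249,107),10)
E2={}
for n,uv,r in(("top",(164,204),8),("side",(247,112),5)):
    cn,e=fit(n,uv,r,lambda h:(h[...,2]>140)&(h[...,1]<90));E2[n]=e;print("dot",n,e,plane(n,[e],.094))
print(tri(E2["top"],E2["side"]))
cn,e=fit("top",(166,205),9,lambda h:(h[...,2]<70)|(h[...,1]<60));w=plane("top",cn,.094);print("knob top",w.min(0),w.max(0))
for n,px in(("top",[(306,160),(278,222),(359,224),(152,206),(190,207)]),("side",[(297,260),(226,225),(214,312),(247,145)])):
    d=np.load(f"{n}0.npz")["d"]
    for u,v in px:
        o,r=ray(n,[(u,v)]);print(n,u,v,(o+r[0]*d[v,u]).round(4))
E
python3 m2.py
```

```text
nest_a top [273.36 146.39] ell [0.6221 0.0491] minmax [0.6221 0.0492] d [0.0595 0.0591]
nest_a side [277.46 280.18] ell [ 0.5499 -0.1139] minmax [ 0.5498 -0.1134] d [0.0573 0.0574]
   tri (array([ 0.61230739,  0.01904839, -0.15203335]), np.float64(0.12691475269597385))
nest_b top [338.82 174.66] ell [ 0.5513 -0.1116] minmax [ 0.5518 -0.1113] d [0.0591 0.0584]
nest_b side [311.82 212.78] ell [0.6207 0.0471] minmax [0.6206 0.0476] d [0.0566 0.0563]
   tri (array([ 0.5611208 , -0.0795504 ,  0.20778308]), np.float64(0.08032688867638334))
hub top [305.95 159.32] ell [ 0.585  -0.0293] minmax [ 0.5848 -0.0292] d [0.0577 0.0556]
hub side [296.08 242.36] ell [ 0.5849 -0.0406] minmax [ 0.5854 -0.0395] d [0.0521 0.0605]
   tri (array([ 0.58713122, -0.03109011,  0.05055915]), np.float64(0.0023374309719270555))
dishA top [278.04 221.38] ell [0.4382 0.0365] minmax [0.4385 0.0362] d [0.0585 0.0579]
dishA side [225.97 224.76] ell [0.4377 0.0307] minmax [0.4374 0.0312] d [0.0604 0.0643]
   tri (array([0.43778874, 0.03597044, 0.00665248]), np.float64(0.001991074162604207))
dishB top [358.44 224.04] el
[... 392 characters left out ...]
75), (175.85760498046875, 47.23868942260742), 89.0860595703125)
dot top [163.78731346 203.9510746 ] [[0.47106378 0.30481514 0.094     ]]
dot side [246.82028341 111.9413147 ] [[0.46962696 0.30406517 0.094     ]]
(array([0.47033704, 0.30468166, 0.09372985]), np.float64(0.001544815436109735))
knob top [0.45367015 0.28308971 0.094     ] [0.48458821 0.31739119 0.094     ]
top 306 160 [ 0.5874 -0.0314  0.047 ]
top 278 222 [0.4366 0.0366 0.0139]
top 359 224 [ 0.4328 -0.164   0.0143]
top 152 206 [0.4711 0.3427 0.0506]
top 190 207 [0.4691 0.251  0.0504]
side 297 260 [ 0.5879 -0.0672  0.0425]
side 226 225 [0.4377 0.0305 0.0134]
side 214 312 [ 0.4316 -0.1685  0.013 ]
side 247 145 [0.4727 0.2375 0.0496]
```

Nest centres from the top camera are a (.6221,.0491) and b (.5513,-.1116). The side camera gives the same points within 1.4 and 2 mm (I had swapped its seeds). They are 176 mm apart as they must be, and the shaker yaw is about +0.4°. Averages:

| Thing | Position (m) |
|---|---|
| Hub | (.586, -.0323) |
| Dish A | (.438, .0355) |
| Dish B | (.4324, -.1637) |
| Knob | (.4703, .3044), top at z = .094 (bar yaw −0.95°) |

Moving to dish B.

```bash
python3 -m handwheel '[[[0,0,0,1],[0,0,0,1],[0.65,-0.99,0.33,0.02],[0.65,-0.99,0.33,0.02],[0.65,-0.99,0.33,0.02],[0.65,-0.99,0.33,0.02],[0.65,-0.99,0.33,0],[0.65,-0.99,0.33,0],[0.65,-0.99,0.33,0],[0.65,-0.99,0.33,0],[0.65,-0.99,0.33,0],[0.65,-0.99,0.33,0],[0.65,-0.99,0.33,0],[0.65,-0.99,0.33,0],[0.65,-0.99,0.33,0],[0.65,-0.99,0.33,0],[0.65,-0.99,0.33,0],[0.65,-0.99,0.33,0],[0.65,-0.99,0.33,0],[0.65,-0.99,0.33,0]]]' 74 25
cat >>h.py <<'E'
def tool():
    from scipy.spatial.transform import Rotation as R
    s=sense();return s["tcp_pos"],R.from_quat(s["tool_rot"]).as_matrix()
def go(x,y,z,yaw):  # print what is left, in units, tool axes; yaw in deg of tool x in world
    p,M=tool();y0=np.degrees(np.arctan2(M[1,0],M[0,0]));s=sense()
    print("tcp",p.round(4),"yaw",y0.round(2),"tilt",np.degrees(np.arccos(-M[2,2])).round(2),"t",round(s["t"],2),"F",np.round(s["force"],1),"gap",round(s["finger_gap"]*85.4,1),"grip",np.round(s["gripper_force"],1))
    print("left units",(M.T@(np.array([x,y,z])-p)/.025).round(3),"turn",round((y0-yaw)/6,3))
E
python3 -c "
from h import *
go(.4324,-.1637,.003,.4)"
```

```text
t: 2.6
tcp_pos: [0.4285, -0.161, 0.0824]
tool_rot: [1.0, 0.003, -0.0, -0.0]
force: [-0.7, 0.2, -0.8]
finger_gap: 0.864
gripper_force: 0.0
tcp [ 0.4285 -0.161   0.0824] yaw 0.34 tilt 0.01 t 2.6 F [-0.7  0.2 -0.8] gap 73.8 grip 0.0
left units [0.155 0.11  3.175] turn -0.01
```

```bash
python3 -m handwheel '[[[0.15,0.11,0.6,0],[0,0,0.8,0],[0,0,0.8,0],[0,0,0.6,0],[0,0,0.3,0],[0,0,0,0]]]'
python3 - <<'E'
from h import *
go(.4324,-.1637,.003,.4)
im,_=snapshot("side");c=im[240:384,120:312];cv2.imwrite("pics/g1.png",cv2.resize(c,None,fx=4,fy=4,interpolation=2)[:,:,::-1])
E
```

```text
t: 3.35
tcp_pos: [0.4315, -0.1647, 0.0049]
tool_rot: [1.0, 0.003, -0.0, -0.0]
force: [0.6, 0.5, -0.3]
finger_gap: 0.863
gripper_force: 0.0
tcp [ 0.4315 -0.1647  0.0049] yaw 0.32 tilt 0.05 t 3.35 F [ 0.6  0.5 -0.3] gap 73.7 grip 0.0
left units [ 0.035 -0.04   0.074] turn -0.014
```

View pics/g1.png

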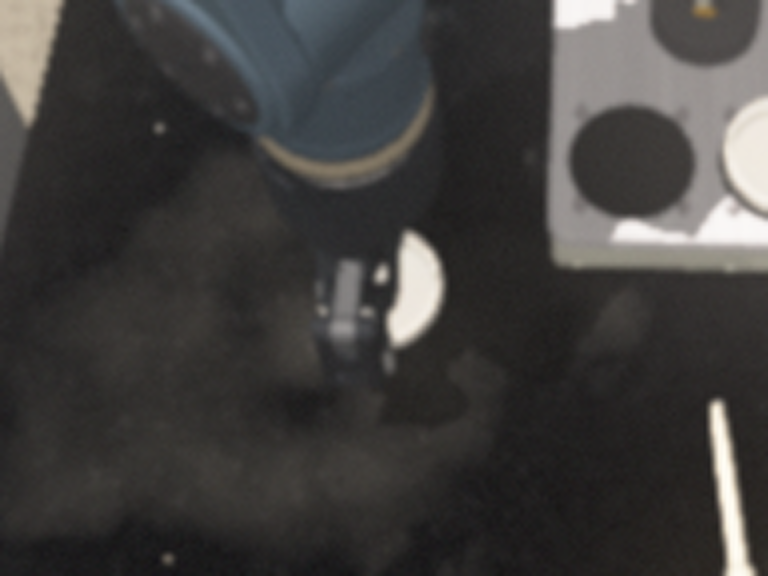

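The fingers straddle the dish at about (225,312), with nothing else near. Going a little lower and closing.

```bash
python3 -m handwheel '[[[0.03,-0.02,0.13,0],[0,0,0,0],[0,0,0,0]]]' 50 25
python3 -m handwheel '[[[0,0,0,0],[0,0,0,0],[0,0,-0.4,0],[0,0,-0.8,0],[0,0,0,0]]]'
python3 -c "
from h import *
go(.551,-.1128,.110,.4)"
```

```text
t: 3.78
tcp_pos: [0.433, -0.1643, 0.0025]
tool_rot: [1.0, 0.003, 0.001, 0.0]
force: [-0.3, -0.7, 3.1]
finger_gap: 0.665
gripper_force: 26.4
t: 4.4
tcp_pos: [0.433, -0.1642, 0.0331]
tool_rot: [1.0, 0.003, 0.001, 0.001]
force: [-0.2, -0.0, -0.1]
finger_gap: 0.663
gripper_force: 26.8
tcp [ 0.433  -0.1642  0.0331] yaw 0.35 tilt 0.12 t 4.4 F [-0.2 -0.  -0.1] gap 56.6 grip 26.8
left units [ 4.739 -2.024 -3.07 ] turn -0.008
```

```bash
python3 -m handwheel '[[[0,0,-1,0],[0.2,0,-1,0],[0.75,-0.3,-0.3,0],[0.75,-0.4,0,0],[0.75,-0.4,0,0],[0.75,-0.4,0,0],[0.75,-0.4,0,0],[0.7,-0.1,0,0],[0.1,0,0,0],[0,0,0,0]]]'
python3 - <<'E'
from h import *
go(.5512,-.1128,.048,.4)
for n,(u,v,w,h) in(("side",(220,220,140,100)),("top",(290,130,120,75))):
    im,_=snapshot(n);cv2.imwrite(f"pics/p_{n}.png",im[v:v+h,u:u+w,::-1])
a=[cv2.resize(cv2.imread(f"pics/p_{n}.png"),(480,300),interpolation=2) for n in("side","top")]
cv2.imwrite("pics/p1.png",np.vstack(a))
E
```

```text
t: 5.65
tcp_pos: [0.55, -0.1131, 0.0889]
tool_rot: [1.0, 0.003, -0.001, -0.0]
force: [0.4, -0.4, -0.2]
finger_gap: 0.665
gripper_force: 26.9
tcp [ 0.55   -0.1131  0.0889] yaw 0.35 tilt 0.11 t 5.65 F [ 0.4 -0.4 -0.2] gap 56.8 grip 26.9
left units [ 0.05  -0.011  1.638] turn -0.009
```

View pics/p1.png

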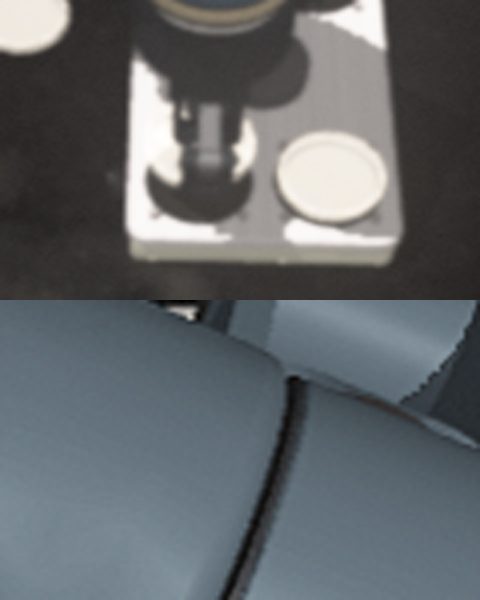

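The side crop shows the dish held level above nest_b's dark disc at about (278,275), in line with it in x. The top view is blocked by the arm. Lowering with feel.

```bash
python3 -m handwheel '[[[0.05,0,0.5,0],[0,0,0.5,0],[0,0,0.25,0],[0,0,0.15,0],[0,0,0.1,0]]]'
python3 -m handwheel '[[[0,0,0.08,0],[0,0,0.06,0],[0,0,0,0]]]'
```

```text
t: 6.38
tcp_pos: [0.5522, -0.1133, 0.0518]
tool_rot: [1.0, 0.003, -0.0, -0.0]
force: [0.4, -0.3, -0.7]
finger_gap: 0.662
gripper_force: 26.9
t: 6.75
tcp_pos: [0.5523, -0.1133, 0.0486]
tool_rot: [1.0, 0.003, 0.0, 0.0]
force: [-0.4, -0.4, -0.9]
finger_gap: 0.662
gripper_force: 26.9
```

```bash
python3 -m handwheel '[[[0,0,0.05,0],[0,0,0,0]]]'; python3 -m handwheel '[[[0,0,0,0],[0,0,0,0],[0,0,0,0],[0,0,0,0]]]' 70 | head -5
python3 -m handwheel '[[[0,0,-0.3,0],[0,0,-0.7,0],[0,0,-1,0],[-1,-1,0,0],[-1,-1,0,0],[-1,-1,0,0],[-1,-1,0,0],[-0.5,-1,0.4,0],[0,-0.9,0.4,0],[0,0,0,0]]]' 
python3 - <<'E'
from h import *
go(.438,.0355,.0025,.4)
im,_=snapshot("side");np.save("s1.npy",im);cv2.imwrite("pics/p2.png",cv2.resize(im[180:324,190:382],None,fx=4,fy=4,interpolation=2)[:,:,::-1])
E
```

```text
t: 7.0
tcp_pos: [0.5524, -0.1134, 0.0476]
tool_rot: [1.0, 0.003, 0.0, 0.0]
force: [0.2, -0.4, 1.8]
finger_gap: 0.657
gripper_force: 27.1
t: 7.5
tcp_pos: [0.5522, -0.1133, 0.0473]
tool_rot: [1.0, 0.003, -0.0, -0.0]
force: [-0.8, 0.3, 0.0]
finger_gap: 0.819
t: 8.75
tcp_pos: [0.4387, 0.0345, 0.0779]
tool_rot: [1.0, 0.004, 0.0, 0.0]
force: [0.5, 0.1, -0.3]
finger_gap: 0.821
gripper_force: 0.0
tcp [0.4387 0.0345 0.0779] yaw 0.49 tilt 0.02 t 8.75 F [ 0.5  0.1 -0.3] gap 70.1 grip 0.0
left units [-0.03  -0.039  3.018] turn 0.015
```

View pics/p2.png

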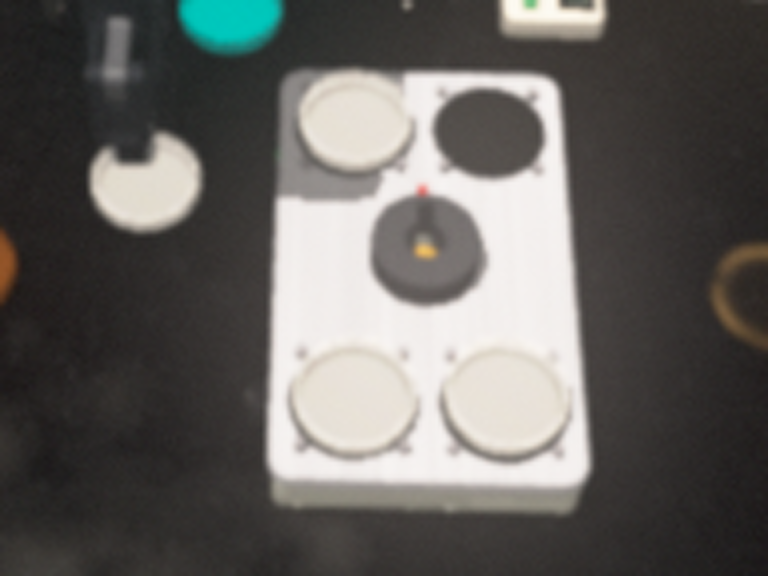

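The dish sits flat between the pins of nest_b at about (278,280), level with its neighbour. The gripper is above dish A at about (226,225). Repeating for dish A.

```bash
python3 -m handwheel '[[[0,-0.03,0.6,0],[0,0,0.8,0],[0,0,0.8,0],[0,0,0.5,0],[0,0,0.3,0],[0,0,0,0]]]'
python3 -c "
from h import *
go(.438,.0355,.0025,.4)"
python3 -m handwheel '[[[0,0,0,0],[0,0,0,0],[0,0,0,0],[0,0,0,0],[0,0,0,0]]]' 50 25
python3 -m handwheel '[[[0,0,-0.4,0],[0,0,-1,0],[0,0,-1,0],[0.2,0,-1,0],[0.9,0,-0.2,0],[1,0,0,0],[1,0,0,0],[1,0,0,0],[1,-0.1,0,0],[1,-0.2,0,0],[0.8,-0.2,0,0],[0.3,0,0,0],[0,0,0,0]]]'
python3 -c "
from h import *
go(.6214,.0481,.0475,.4)"
```

```text
t: 9.55
tcp_pos: [0.439, 0.034, 0.0022]
tool_rot: [1.0, 0.003, -0.0, -0.0]
force: [0.2, 0.2, -0.3]
finger_gap: 0.818
gripper_force: 0.0
tcp [0.439  0.034  0.0022] yaw 0.33 tilt 0.01 t 9.55 F [ 0.2  0.2 -0.3] gap 69.8 grip 0.0
left units [-0.039 -0.059 -0.011] turn -0.012
t: 10.18
tcp_pos: [0.4391, 0.0342, 0.003]
tool_rot: [1.0, 0.003, 0.001, 0.0]
force: [-0.6, -1.2, 6.7]
finger_gap: 0.664
gripper_force: 26.5
t: 11.8
tcp_pos: [0.6184, 0.0478, 0.0924]
tool_rot: [1.0, 0.003, -0.0, 0.0]
force: [-0.3, 0.3, -0.6]
finger_gap: 0.661
gripper_force: 26.8
tcp [0.6184 0.0478 0.0924] yaw 0.35 tilt 0.03 t 11.8 F [-0.3  0.3 -0.6] gap 56.5 grip 26.8
left units [ 0.121 -0.011  1.794] turn -0.008
```

```bash
python3 -m handwheel '[[[0.14,0,0.5,0],[0,0,0.5,0],[0,0,0.25,0],[0,0,0.2,0],[0,0,0.1,0],[0,0,0.1,0],[0,0,0,0]]]'
python3 -c "
from h import *
go(.6225,.0481,.0475,.4)"
```

```text
t: 12.68
tcp_pos: [0.6223, 0.0479, 0.0511]
tool_rot: [1.0, 0.003, 0.0, 0.0]
force: [-1.0, 1.0, -1.6]
finger_gap: 0.661
gripper_force: 26.8
tcp [0.6223 0.0479 0.0511] yaw 0.34 tilt 0.01 t 12.68 F [-1.   1.  -1.6] gap 56.5 grip 26.8
left units [ 0.007 -0.009  0.144] turn -0.009
```

```bash
python3 -m handwheel '[[[0,0,0.08,0],[0,0,0.06,0],[0,0,0,0]]]'; python3 -m handwheel '[[[0,0,0.02,0],[0,0,0,0],[0,0,0,0],[0,0,0,0],[0,0,0,0]]]' 70
python3 -m handwheel '[[[0,0,-0.3,0],[0,0,-0.7,0],[0,0,-1,0],[0,0,-1,0],[-0.8,-0.8,-1,0],[-1,-1,-1,0],[-1,-1,-0.5,0],[-1,-1,0,0],[-1,-1,0,0],[-0.8,-1,0,0],[-0.4,-1,0,0],[0,-1,0,0.1],[0,-1,0,0.1],[0,-1,0,0],[0,-0.4,0,0],[0,0,0,0]]]' 
python3 - <<'E'
from h import *
go(.4703,.3044,.060,-.95)
I={}
for n in P: I[n]=snapshot(n)[0];np.savez(f"{n}2.npz",im=I[n])
cv2.imwrite("pics/p3.png",np.vstack([cv2.resize(I["side"][100:325,200:400],(533,600),interpolation=2)])[:,:,::-1])
bright=lambda i:((i.min(2)>120)).astype(np.uint8)
c=I["side"][180:324,190:382]
E
```

```text
t: 13.05
tcp_pos: [0.6224, 0.0479, 0.0481]
tool_rot: [1.0, 0.003, 0.0, 0.0]
force: [-1.7, 0.1, 3.4]
finger_gap: 0.661
gripper_force: 27.2
t: 13.68
tcp_pos: [0.6223, 0.0479, 0.047]
tool_rot: [1.0, 0.003, -0.0, -0.0]
force: [0.2, 0.1, 0.7]
finger_gap: 0.819
gripper_force: 0.0
t: 15.68
tcp_pos: [0.4718, 0.3022, 0.1852]
tool_rot: [1.0, -0.007, 0.001, -0.0]
force: [-0.0, 0.7, -0.2]
finger_gap: 0.818
gripper_force: 0.0
tcp [0.4718 0.3022 0.1852] yaw -0.79 tilt 0.06 t 15.68 F [-0.   0.7 -0.2] gap 69.9 grip 0.0
left units [-0.067 -0.086  5.01 ] turn 0.026
```

View pics/p3.png

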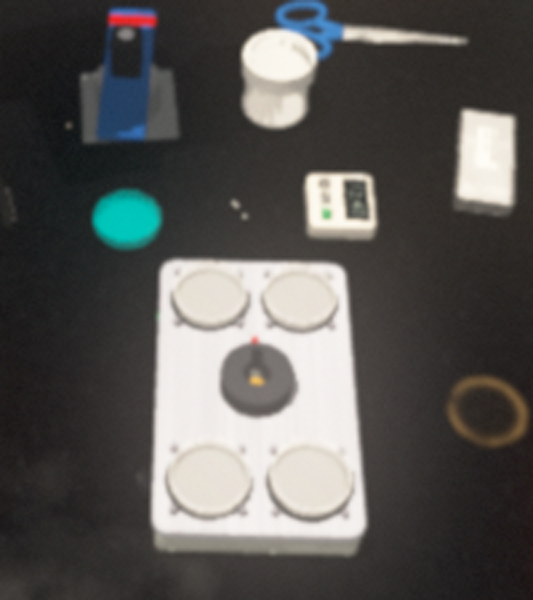

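All four dishes lie flat between their pins: lids near (279,212), (313,213), (279,280) and (317,281). The timer, pot and pen are untouched, and the knob dot is at (247,113). Now the knob.

```bash
python3 -m handwheel '[[[-0.06,-0.08,1,0.02],[0,0,1,0],[0,0,1,0],[0,0,1,0],[0,0,0.6,0],[0,0,0.3,0],[0,0,0,0]]]' 50
python3 - <<'E'
from h import *
go(.4703,.3044,.056,-.95)
I={n:np.load(f"{n}2.npz")["im"] for n in P}
up=8
for nm,u,v,z in(("a",313,213,.059),("d",279,212,.059),("b",279,280,.059),("c",317,281,.059)):
    r=20;c=cv2.resize(I["side"][v-r:v+r,u-r:u+r],None,fx=up,fy=up,interpolation=cv2.INTER_CUBIC)
    h=cv2.cvtColor(c,cv2.COLOR_RGB2LAB)[...,2].astype(int); # yellowish dishes
    m=(h>np.percentile(h,60)-0)&(c.min(2)>120)
    t,_=cv2.threshold(cv2.cvtColor(c,cv2.COLOR_RGB2LAB)[...,2],0,255,cv2.THRESH_OTSU);m=cv2.morphologyEx(((h>t)&(c.min(2)>110)).astype(np.uint8),cv2.MORPH_OPEN,np.ones((25,25)))
    _,cn,st=blob(m,(r*up,r*up),100);e=(np.array(cv2.fitEllipse(cv2.convexHull(cn))[0])+.5)/up-.5+[u-r,v-r]
    print(nm,plane("side",[e],z)[0].round(4),st[2:4]/up)
E
```

```text
t: 16.65
tcp_pos: [0.4704, 0.3037, 0.062]
tool_rot: [1.0, -0.009, -0.0, 0.0]
force: [0.2, -0.6, 0.9]
finger_gap: 0.587
gripper_force: 0.0
tcp [0.4704 0.3037 0.062 ] yaw -1.0 tilt 0.02 t 16.65 F [ 0.2 -0.6  0.9] gap 50.1 grip 0.0
left units [-0.005 -0.026  0.24 ] turn -0.008
a [0.6195 0.042  0.059 ] [28.875 26.375]
d [0.5495 0.0417 0.059 ] [29. 26.]
b [ 0.5505 -0.1192  0.059 ] [32.25  29.375]
c [ 0.6218 -0.1172  0.059 ] [32.5   29.125]
```

```bash
python3 -m handwheel '[[[0,0,0.2,0],[0,0,0,0],[0,0,0,0]]]' 15 40; python3 -m handwheel '[[[0,0,0,0],[0,0,0,0],[0,0,0,0]]]' 15 80
python3 -m handwheel '[[[0,0,-0.2,0],[0,0,-0.6,0],[0,0,-1,0],[0,0,-1,0],[0,0,-1,0],[0,0,0,0]]]'
python3 - <<'E'
from h import *
go(.586,-.0323,.16,.4)
im,_=snapshot("side");im2,_=snapshot("top")
np.savez("lift.npz",side=im,top=im2)
cv2.imwrite("pics/l1.png",np.hstack([cv2.resize(im[40:190,180:330],(390,390),interpolation=2),cv2.resize(im2[150:250,110:210],(390,390),interpolation=2)])[:,:,::-1])
E
```

```text
t: 17.02
tcp_pos: [0.4704, 0.3041, 0.0573]
tool_rot: [1.0, -0.008, 0.0, -0.0]
force: [0.3, 0.1, -1.2]
finger_gap: 0.325
gripper_force: 39.6
t: 17.4
tcp_pos: [0.4705, 0.3041, 0.0574]
tool_rot: [1.0, -0.009, 0.0, -0.0]
force: [-0.5, -0.1, 3.2]
finger_gap: 0.317
gripper_force: 78.7
t: 18.15
tcp_pos: [0.4717, 0.3046, 0.1545]
tool_rot: [1.0, -0.008, 0.003, -0.001]
force: [0.5, -0.2, -1.7]
finger_gap: 0.315
gripper_force: 78.7
tcp [0.4717 0.3046 0.1545] yaw -0.97 tilt 0.31 t 18.15 F [ 0.5 -0.2 -1.7] gap 26.9 grip 78.7
left units [ 4.801 13.396 -0.224] turn -0.229
```

View pics/l1.png

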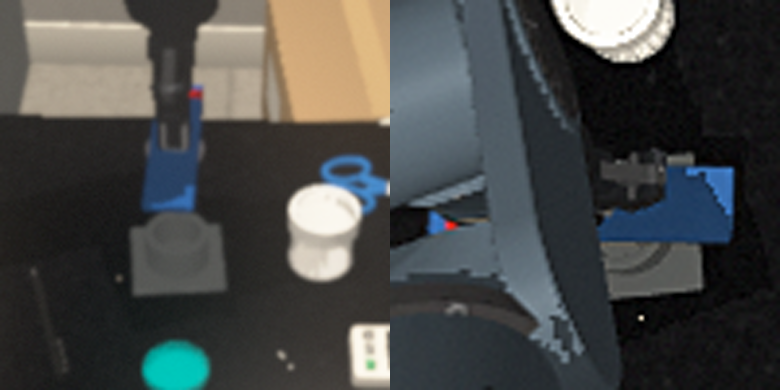

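The bar hangs level in the gripper, clear of the stand. Its −y end shows in the top view at about u=198 and in the side view at about (244,120). I'll use that end to check the robot frame against the cameras.

```bash
python3 - <<'E'
from h import *
L=np.load("lift.npz");z=.1545-.0174+.012
for n,(u0,v0,u1,v1) in(("top",(170,185,205,220)),("side",(225,75,275,130))):
    up=8;c=cv2.resize(L[n][v0:v1,u0:u1],None,fx=up,fy=up,interpolation=2);h=cv2.cvtColor(c,cv2.COLOR_RGB2HSV)
    m=((h[...,0]>98)&(h[...,0]<128)&(h[...,1]>120)&(h[...,2]>50)).astype(np.uint8)
    _,cn,_=blob(m,((u1-u0)*4,(v1-v0)*4),500);px=(cn[:,0]+.5)/up-.5+[u0,v0];w=plane(n,px,z)
    print(n,"y end",np.percentile(w[:,1],3).round(4),"exp",.3046-.085)
    for lo,hi in((.222,.232),(.232,.245),(.25,.26)):
        s=w[(w[:,1]>lo)&(w[:,1]<hi),0]
        if len(s):print(lo,hi,"x",s.min().round(4),s.max().round(4),"mid",((s.min()+s.max())/2).round(4),"exp",round(.4717-.0012+.067*np.sin(np.radians(-.97))*-1*-1,4))
E
```

```text
top y end 0.2185 exp 0.21959999999999996
0.222 0.232 x 0.4472 0.4911 mid 0.4692 exp 0.4694
0.232 0.245 x 0.4475 0.4913 mid 0.4694 exp 0.4694
0.25 0.26 x 0.4479 0.4905 mid 0.4692 exp 0.4694
side y end 0.2116 exp 0.21959999999999996
0.222 0.232 x 0.4474 0.4928 mid 0.4701 exp 0.4694
0.232 0.245 x 0.4472 0.4927 mid 0.4699 exp 0.4694
0.25 0.26 x 0.4481 0.4916 mid 0.4699 exp 0.4694
```

Camera and robot agree within about 1 mm at the bar. Carrying it over the hub.

```bash
python3 -m handwheel '[[[0,0.4,0,-0.1],[0.1,0.8,0,-0.13],[0.3,0.9,0,0],[0.4,0.9,0,0],[0.4,0.9,0,0],[0.4,0.9,0,0],[0.4,0.9,0,0],[0.4,0.9,0,0],[0.4,0.9,0,0],[0.4,0.9,0,0],[0.4,0.9,0,0],[0.4,0.9,0,0],[0.4,0.9,0,0],[0.3,0.9,0,0],[0,0.9,0,0],[0,0.6,0.2,0],[0,0.2,0.5,0],[0,0,0.2,0],[0,0,0,0],[0,0,0,0]]]'
python3 - <<'E'
from h import *
go(.5865,-.032,.12,.4)
im,_=snapshot("side");im2,_=snapshot("top")
np.savez("hub.npz",side=im,top=im2)
cv2.imwrite("pics/h1.png",np.hstack([cv2.resize(im[150:300,220:370],(390,390),interpolation=2),cv2.resize(im2[110:210,255:355],(390,390),interpolation=2)])[:,:,::-1])
E
```

```text
t: 20.75
tcp_pos: [0.5898, -0.037, 0.1296]
tool_rot: [1.0, 0.004, 0.0, -0.0]
force: [-0.3, -0.3, -1.1]
finger_gap: 0.315
gripper_force: 78.7
tcp [ 0.5898 -0.037   0.1296] yaw 0.46 tilt 0.01 t 20.75 F [-0.3 -0.3 -1.1] gap 26.9 grip 78.7
left units [-0.129 -0.202  0.384] turn 0.01
```

View pics/h1.png

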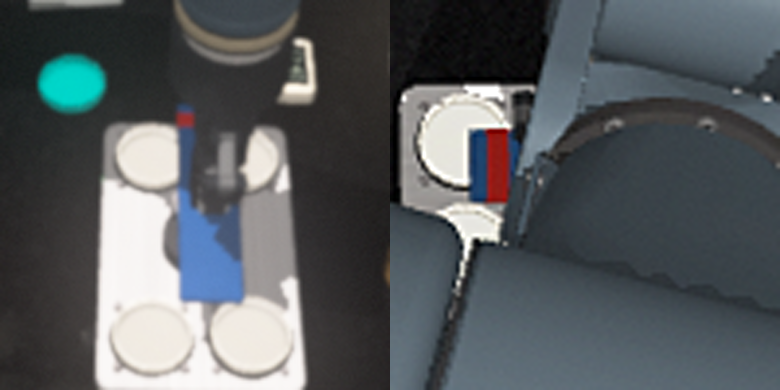

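The bar hangs over the hub lined up with the deck, with its red end at top-view (381,152) on the mark's side. Correcting xy and measuring the bar's end in the cameras against each camera's own nest-derived hub.

```bash
python3 -m handwheel '[[[-0.13,-0.2,0.2,0],[0,0,0,0],[0,0,0,0]]]'
python3 - <<'E'
from h import *
go(.5865,-.032,.12,.4)
p,_=tool();z=p[2]-.0174+.012
for n,(u0,v0,u1,v1) in(("top",(265,130,300,175)),("side",(270,215,330,275))):
    up=8;im,_=snapshot(n);c=cv2.resize(im[v0:v1,u0:u1],None,fx=up,fy=up,interpolation=2);h=cv2.cvtColor(c,cv2.COLOR_RGB2HSV)
    m=((((h[...,0]>98)&(h[...,0]<128))|(h[...,0]<8)|(h[...,0]>172))&(h[...,1]>120)&(h[...,2]>50)).astype(np.uint8)
    m=cv2.morphologyEx(m,cv2.MORPH_CLOSE,np.ones((9,9)))
    _,cn,_=blob(m,((u1-u0)*4,(v1-v0)*4),500);w=plane(n,(cn[:,0]+.5)/up-.5+[u0,v0],z)[:,:2]
    print(n,"y",np.percentile(w[:,1],[2,98]).round(4),"bbox px",cn[:,0].min(0)/up+[u0,v0],cn[:,0].max(0)/up+[u0,v0])
    ys=np.arange(w[:,1].min(),w[:,1].max(),.008)
    for a in ys:
        s=w[(w[:,1]>=a)&(w[:,1]<a+.008),0];print("  ",a.round(3),s.min().round(4),s.max().round(4))
E
```

```text
t: 21.22
tcp_pos: [0.5864, -0.0326, 0.1246]
tool_rot: [1.0, 0.004, 0.0, 0.0]
force: [0.1, -0.1, -0.9]
finger_gap: 0.315
gripper_force: 78.7
tcp [ 0.5864 -0.0326  0.1246] yaw 0.42 tilt 0.0 t 21.23 F [ 0.1 -0.1 -0.9] gap 26.9 grip 78.7
left units [ 0.005 -0.025  0.183] turn 0.003
top y [0.0236 0.0525] bbox px [273.125 145.   ] [285.875 163.75 ]
   0.024 0.5643 0.6074
   0.032 0.5631 0.6074
   0.04 0.5631 0.6074
   0.048 0.564 0.6059
side y [-0.119  -0.0317] bbox px [287.375 222.625] [310.5 264.5]
   -0.119 0.566 0.6052
   -0.111 0.5661 0.6053
   -0.103 0.5654 0.6053
   -0.095 0.5647 0.6053
   -0.087 0.5645 0.6015
   -0.079 0.5647 0.5942
   -0.071 0.5645 0.5914
   -0.063 0.5643 0.5917
   -0.055 0.5643 0.5828
   -0.047 0.565 0.5743
   -0.039 0.5648 0.5709
   -0.031 0.5657 0.5683
```

```bash
python3 -m handwheel '[[[0.03,-0.025,0.2,0],[0,0,0.2,0],[0,0,0.16,0],[0,0,0.12,0],[0,0,0.08,0],[0,0,0,0]]]'
python3 -c "
from h import *
go(.587,-.032,.0824,.4)"
```

```text
t: 22.08
tcp_pos: [0.5871, -0.0321, 0.1054]
tool_rot: [1.0, 0.004, -0.0, -0.0]
force: [0.0, -0.4, -1.8]
finger_gap: 0.322
gripper_force: 78.8
tcp [ 0.5871 -0.0321  0.1054] yaw 0.4 tilt 0.02 t 22.07 F [ 0.  -0.4 -1.8] gap 27.5 grip 78.8
left units [-0.003 -0.004  0.92 ] turn 0.0
```

```bash
python3 -m handwheel '[[[0,0,0.1,0],[0,0,0.1,0],[0,0,0.1,0],[0,0,0.06,0],[0,0,0,0]]]'
python3 -c "
from h import *
go(.587,-.032,.0824,.4)"
```

```text
t: 22.7
tcp_pos: [0.5871, -0.0321, 0.0964]
tool_rot: [1.0, 0.004, -0.0, -0.0]
force: [0.5, -0.7, -1.2]
finger_gap: 0.317
gripper_force: 78.7
tcp [ 0.5871 -0.0321  0.0964] yaw 0.4 tilt 0.02 t 22.7 F [ 0.5 -0.7 -1.2] gap 27.1 grip 78.7
left units [-0.002 -0.004  0.559] turn 0.001
```

The key is in the slot with no resistance. Pressing down against the spring.

```bash
python3 -m handwheel '[[[0,0,0.1,0],[0,0,0.1,0],[0,0,0.1,0],[0,0,0.08,0],[0,0,0,0]]]' 15 110
python3 -m handwheel '[[[0,0,0.06,0],[0,0,0.06,0],[0,0,0.04,0],[0,0,0,0],[0,0,0,0]]]'
python3 -c "
from h import *
go(.587,-.032,.0824,.4)"
```

```text
t: 23.32
tcp_pos: [0.5873, -0.0321, 0.0874]
tool_rot: [1.0, 0.004, 0.0, 0.0]
force: [0.3, -0.4, 5.2]
finger_gap: 0.315
gripper_force: 109.3
t: 23.95
tcp_pos: [0.5873, -0.0321, 0.0837]
tool_rot: [1.0, 0.004, 0.0, 0.0]
force: [-2.0, 1.1, 8.0]
finger_gap: 0.318
gripper_force: 109.5
tcp [ 0.5873 -0.0321  0.0837] yaw 0.41 tilt 0.03 t 23.95 F [-2.   1.1  8. ] gap 27.1 grip 109.5
left units [-0.014 -0.005  0.053] turn 0.001
```

```bash
python3 -m handwheel '[[[0,0,0.04,0],[0,0,0.03,0],[0,0,0,0],[0,0,0,0]]]'
python3 -m handwheel '[[[0,0,0.03,0],[0,0,0,0],[0,0,0,0]]]'
```

```text
t: 24.45
tcp_pos: [0.5873, -0.0322, 0.0825]
tool_rot: [1.0, 0.004, 0.0, 0.0]
force: [-2.5, 0.8, 10.0]
finger_gap: 0.313
gripper_force: 110.7
t: 24.82
tcp_pos: [0.5873, -0.0321, 0.0825]
tool_rot: [1.0, 0.004, 0.0, 0.0]
force: [-3.7, 1.0, 13.7]
finger_gap: 0.311
gripper_force: 111.3
```

It has stopped at TCP z = 0.0825, where home should be (0.0824), and the force is now rising. One small extra push, then a check that it stays put.

```bash
python3 -m handwheel '[[[0,0,0.04,0],[0,0,0,0],[0,0,0,0],[0,0,0,0],[0,0,0,0],[0,0,0,0],[0,0,0,0],[0,0,0,0]]]'
python3 - <<'E'
from h import *
im,_=snapshot("side");cv2.imwrite("pics/f1.png",cv2.resize(im[150:310,210:370],(600,600),interpolation=2)[:,:,::-1])
E
```

```text
t: 25.82
tcp_pos: [0.5873, -0.0322, 0.0825]
tool_rot: [1.0, 0.004, 0.001, 0.0]
force: [-5.2, 0.7, 20.7]
finger_gap: 0.315
gripper_force: 112.2
```

View pics/f1.png

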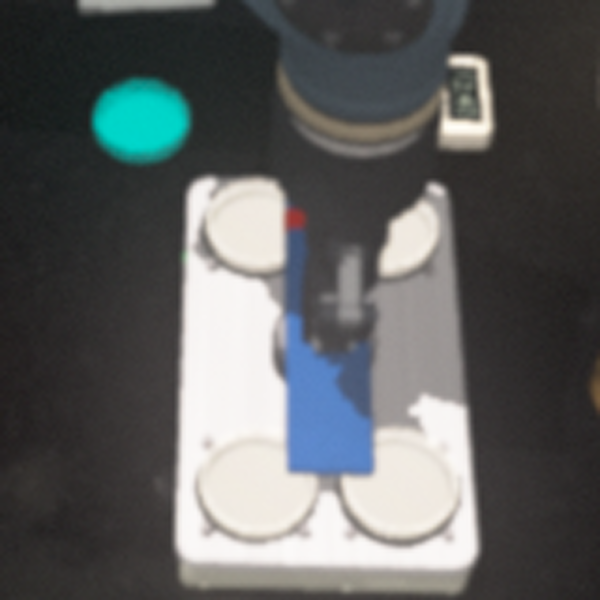

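The bar is seated along the deck with its red end at about (288,208) towards +y. All four dishes are flat in their nests, and the push holds steady at about 20 N. Handing in.

```bash
python3 -c "
from station import sign_off
print(sign_off())"
```

```text
the job is handed in; nothing more can be done
None
```

I handed the job in at about 26 s, with both loose dishes flat in the empty nests and the bar keyed into the hub. It is gripped and pushed home at about 20 N; sign-off returned no verdict.

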